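Lid on the dry-goods dispenser, sprung gate held at its portion line

ROBOT

A 7-joint arm with a two-finger parallel gripper is mounted at the origin on a cart in front of the work surface, level with it; the furniture and walls round the work are solid. World frame = base frame: x ahead of the robot, y to its left, z up, the work surface at z = 0. Lengths are in mm, angles in rad, forces in N, time in s.
With the tool pointing down it reaches from about 425 to 875 mm from the base axis. Payload 8.4 kg.
Tool frame: the origin (TCP) lies midway between the tips of the shut fingers; the grasp point (between the pads) lies 19 mm behind it (env.pinch_z is the distance from the TCP to the grasp point, in mm); z points along the fingers, x is the direction in which the jaws open and shut, and the axes are right-handed (so a half turn about z gives the same grasp; the last joint's range is limited). The gripper opens to 87 mm and grips with 3 to 60 N. Pads are 19 mm wide; open, the fingers measure 117 mm over their backs; the gripper's body (75 mm by 190 mm) begins 51 mm behind the grasp point.
Start: joints at [-1.325, 0.333, 0.04, 1.465, -0.013, 1.343, -0.059], TCP at [219.705, 611.713, 222.546] pointing down, gripper open.
Joint ranges: [-2.58, 2.58], [-0.38, 2.09], [-1.3, 1.39], [0.25, 2.4], [-1.5, 4.64], [0.08, 2.09], [-2.65, 2.65]. Speed limits (rad/s): [2.22, 2.22, 2.79, 2.79, 3.14, 3.14, 3.14].

INTERFACE

Orientations are given as a unit quaternion [w, x, y, z].
In Python, from cell import env gives the robot as it stands.
- The arm moves only by the tool step_arm, never from a script. Its argument "moves" is a list of rows, each a list of 7 numbers: the shift along the tool's x, y, z in units of 4 cm (1.0 is 4 cm), then the turn, a rotation vector about the tool's x, y, z in units of 6 degrees (1.0 is 6 degrees), then the gripper's target within -1 to 1 (shut at 1, half-way at 0, fully open at -1). In form: [[dx, dy, dz, rx, ry, rz, jaw], ...]. A call has 1 to 20 rows; each row shifts and turns the pose as measured when the row begins, along the tool's axes as they then stand; what a row does not reach is not made up. A row lasts 1/12 s, in which the tool goes at most 41.7 mm and 7.16 degrees, less where a joint would pass 70% of its speed; a pose out of reach is approached as far as the arm can. A call with a number of a shift or a turn outside -1 to 1 is refused whole. A call with a gripper value outside its range is refused whole. The fingers move at their own pace and stop on an object; "squeeze" is the grip in N (left out, the last holds). Time passes only in rows, so rows that do not move let the fingers close. It gives the time, the measured TCP pose, the force and the opening at its end, in the units of the state.
- env.get_obs(): the state, without advancing time (a new reading comes with each control period).
- env.snapshot(name): name is "scene" or "side" or "wrist"; returns (picture, depth): 384x512x3 uint8, red, green, blue; 384x512 float32, mm along the optical axis (not along the pixel's ray), 0 where there is no reading.
- env.camera_info(name): a dict with "fx", "fy", "cx", "cy" (pixels), "world_to_cam" (4x4, takes a point from world to camera coordinates). Camera axes: x right, y down, z forward; pixel columns grow to the right and rows downward; lengths in mm; the calibration is good to about 2 mm. A picture is of the moment at which its call begins: read the wrist's pose just before it. camera_info takes no time and is no camera call; for the wrist camera it gives the pose at the moment of the call.
- env.job_done(): hands the job in, once; it reports no verdict.
Trained networks look in the newest picture that a camera, given by its name, has taken for a name from the list of things; names that differ only in an ending like _2 or _b are one class to them, and where a whole thing is asked for, a point or a joint stands for the part that bears it (a point fixed in the world has none). Each returns a list of dicts, best first, with "score" (0 to 1); they miss things now and then, are a little off and sometimes report something else, mostly with a low value. They report only what shows in the picture. A call takes as long as a camera call.
- env.spot_in(camera, query): "xyz" ([x, y, z] in mm, in the coordinates of the camera as it stood for that picture, good to about 4 mm: the middle of the surface that is visible of it).
- env.outline_of(camera, query): "region" (384x512 bool, what is visible of it).
- env.tip_of(camera, query): "xyz" ([x, y, z] in mm, in the coordinates of the camera as it stood for that picture, good to about 4 mm: a listed point, or the origin of a listed thing).
The state is a dict: "clock": time; "joint_pos": joint angles; "qvel": joint speeds; "joint_efforts": joint torques, N m; "ee_pos": TCP position; "eef_rot": TCP orientation; "wrist_force": force on the tool from outside, world axes, zero at the start; "wrist_torque": the same for the moment, N m; "opening": finger opening in mm.
Only numpy, scipy, OpenCV 4.12 (cv2) and the standard library are available. Lean on these libraries where they do the work, as an engineer would, in place of code of your own. Each camera call takes 0.05 s, during which the arm holds its last target.

TASK

The dry-goods dispenser is back from the wash, still empty. Set its loose lid down onto the hopper so that it sits seated and level - place it, do not drop it - and let go of it; then pull the sprung gate out by its black knob until the red line on its tongue is right at the mouth of the guide, and keep holding it there so that I can tighten the portion stop: finish while holding, do not let go. Leave the oat jar and the bowl under the outlet where they stand.

Things in the scene. Friction and masses are not known exactly. Their poses are not given: they have to be found in the camera images.
- dispenser: Fixed counter-top dry-goods dispenser: steel base plate 235 x 180 x 8 mm, steel column at the back, black gate guide (70 mm wide, 122 to 149 mm up), clear round empty hopper with a steel rim on top. Origin on the counter under the hopper's axis; +z up, -x towards its front (the column is at +x, 101 to 123 mm from the axis, 180 mm high), -y the way its gate pulls out. Stands at varying places and yaws.
- rim (a point): Centre of the hopper's open mouth at the height of its steel rim, 256 mm above the counter. Rim outside diameter 137 mm, inside 126 mm. Axes as the dispenser's.
- guide_mouth (a point): Middle of the guide's mouth, 115 mm from the hopper's axis towards dispenser -y, on the tongue's top face (138 mm up). The red line must come to this edge. The guide's roof ends here, 149 mm up.
- gate (a joint): How far the sprung gate is pulled out, m: 0 shut, red line at the guide's mouth at 0.040, end stop at 0.065. It slides level along the dispenser's -y. A spring pulls it shut: 4.2 N at 0, growing 120 N/m (9.0 N at 0.040), plus slight friction; it springs back at once when let go.
- gate_knob (a point): Point to grip on the gate's upright black knob: round, 26 mm across, gripping part 150 to 174 mm above the counter, top at 180 mm; this point is on its axis 162 mm up. It stands on the end of a steel tongue 42 mm wide, 4 mm thick (top face 138 mm up) that reaches 12 mm past the knob's axis. 195 mm from the hopper's axis when shut (hopper radius 69 mm), and it moves with the gate.
- gate_line (a point): Middle of the 4 mm wide red line across the tongue's top face; hidden in the guide while the gate is shut, it moves with the gate and meets point guide_mouth at the mark. Thin black lines stand every 10 mm before and after it.
- hopper_lid: The dispenser's loose lid, 0.22 kg, standing right way up on the counter: steel flange 145 mm across and 7 mm thick (14 to 21 mm up), below it a grey tapered plug 14 mm deep, 104 mm across at the bottom and 117 mm at the top, that drops into the hopper's mouth (4.5 mm slack all round); black knob on top. Origin at the centre of the plug's underside, +z up.
- lid_knob (a point): Point to grip on the lid's round black knob: 26 mm across, gripping part 33 to 52 mm above the lid's origin, top 58 mm; this point is on the axis 43 mm above the lid's origin (29 mm above point lid_seat).
- lid_seat (a point): Centre of the flange's underside, 14 mm above the lid's origin: it meets point rim when the lid is seated.
- bowl: Grey stoneware bowl, 170 mm across, 97 mm high, standing on the dispenser's base plate under the outlet. Origin at the centre of its underside. Stays where it is.
- oat_jar: Clip-top glass jar of oats, 96 mm across, 177 mm high, standing loose on the counter. Origin at the centre of its underside. Stays where it is; it and the lid may have changed sides.

How it is judged:
By the outcome, as a careful person would: the job done as asked, in the order asked, and still so for the second after the job is handed in, while the arm keeps its last pose, push and grip.
It also fails if it takes over 56 s, if anything falls off the work surface, if the arm or the gripper's body presses on something with over 40 N, if the wrist force passes 120 N, or if a joint passes its speed limit or range.

## Working session

There is one attempt and no reset: what is moved stays moved. The work goes in short steps, Python scripts to look and compute and a tool call to move; the robot and the scene stay as the last step left them, time stands still between calls to the robot, and variables do not carry over. Pictures are saved under pics/ and viewed, and the job is handed in when it is done.

Besides the shell and the picture viewer there is one more tool, called after ">>>" as name([rows], argument=value, ...), one row to a line, values as JSON. step_arm: Moves the arm, as the interface text tells. Shifts and turns lie within -1 to 1; 1 stands for 4 cm of shift or 6 degrees of turn. Its arguments: {"type":"object","properties":{"moves":{"type":"array"},"squeeze":{"type":"number"}},"required":["moves"]}

```bash
ls; mkdir -p pics; cat > h.py <<'E'
import numpy as np, cv2
from cell import env
from scipy.spatial.transform import Rotation as R
def snap(cam,name):
    info=env.camera_info(cam); p,d=env.snapshot(cam)
    cv2.imwrite('pics/'+name+'.png',cv2.cvtColor(p,cv2.COLOR_RGB2BGR)); return p,d,info
def c2w(info,p):
    T=np.linalg.inv(np.array(info['world_to_cam'])); return (T@np.append(p,1))[:3]
def w2p(info,P):
    c=(np.array(info['world_to_cam'])@np.append(P,1)); return info['fx']*c[0]/c[2]+info['cx'],info['fy']*c[1]/c[2]+info['cy'],c[2]
def cloud(info,d,mask):
    v,u=np.nonzero(mask&(d>0)); z=d[v,u]
    c=np.stack([(u-info['cx'])/info['fx']*z,(v-info['cy'])/info['fy']*z,z,np.ones_like(z)])
    return (np.linalg.inv(np.array(info['world_to_cam']))@c)[:3].T
def st():
    o=env.get_obs(); q=o['eef_rot']; r=R.from_quat([q[1],q[2],q[3],q[0]])
    print('t',o['clock'],'p',np.round(o['ee_pos'],1),'R',np.round(r.as_matrix(),3).tolist(),'F',np.round(o['wrist_force'],1),'open',round(float(o['opening']),1),'j',np.round(o['joint_pos'],2))
    return np.array(o['ee_pos']),r
E
python3 - <<'E'
from h import *
st(); print(env.pinch_z)
for c in ['scene','side']:
    p,d,i=snap(c,c+'0')
    for q in ['rim','guide_mouth','gate_knob','lid_knob','lid_seat','hopper_lid','dispenser','oat_jar','bowl']:
        try:
            for r in env.tip_of(c,q)[:2]:
                w=c2w(i,r['xyz']); print(c,q,round(r['score'],2),np.round(w,1),np.round(w2p(i,w)[:2]))
        except Exception as e: print(c,q,e)
st()
E
```

```text
pics
t 0.0 p [219.6 611.3 221.7] R [[0.338, 0.941, -0.0], [0.941, -0.338, -0.002], [-0.002, 0.0, -1.0]] F [-0.2 -0.2 -0.4] open 86.9 j [-1.33  0.33  0.04  1.47 -0.01  1.34 -0.06]
18.700000000000003
scene rim 0.7 [495.4  49.8 254.7] [238. 161.]
scene rim 0.16 [4.987e+02 3.602e+02 2.000e-01] [175. 174.]
scene guide_mouth 0.81 [476.1 -60.5 136.1] [265. 211.]
scene guide_mouth 0.62 [ 4.972e+02  3.619e+02 -2.000e-01] [175. 174.]
scene gate_knob 0.75 [ 466.6 -141.8  160.2] [288. 223.]
scene lid_knob 0.95 [ 446.5 -342.6   42.5] [343. 290.]
scene lid_knob 0.27 [473.6 -60.5 136.6] [265. 212.]
scene lid_seat 0.57 [ 444.2 -344.9   12.3] [341. 296.]
scene hopper_lid 0.75 [ 439.5 -335.9   -1.5] [337. 297.]
scene oat_jar 0.79 [497.5 360.3   2.1] [175. 174.]
scene oat_jar 0.37 [499.4  54.4  -1.4] [241. 215.]
scene bowl 0.85 [486.9  52.4  10.1] [239. 216.]
side rim 0.75 [495.   58.4 257.7] [251. 184.]
side guide_mouth 0.16 [ 444.9 -335.    11.4] [359. 229.]
side lid_knob 0.66 [ 444.2 -337.3   38.4] [361. 223.]
side lid_knob 0.25 [498.  364.3  -3.2] [167. 258.]
side lid_seat 0.93 [ 442.5 -336.4    9.2] [360. 230.]
side hopper_lid 0.58 [ 442.  -336.9   -0.6] [360. 232.]
side hopper_lid 0.34 [ 441.3 -335.1   10.3] [360. 230.]
side dispenser 0.63 [495.4  54.3  -3.7] [253. 242.]
side bowl 0.62 [485.9  55.8   9.2] [254. 242.]
t 1.0 p [219.7 611.7 222.5] R [[0.338, 0.941, -0.0], [0.941, -0.338, -0.0], [-0.0, 0.0, -1.0]] F [ 0.8  0.  -0.4] open 87.0 j [-1.33  0.33  0.04  1.47 -0.01  1.34 -0.06]
```

View images.

View pics/scene0.png

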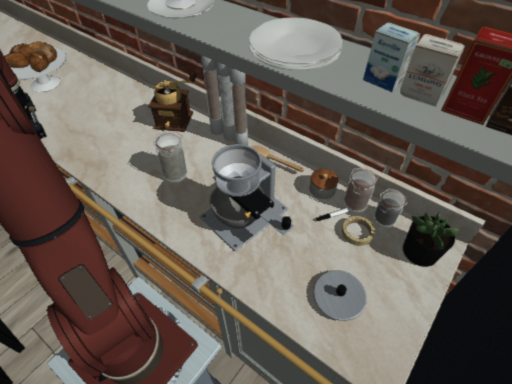

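View pics/side0.png

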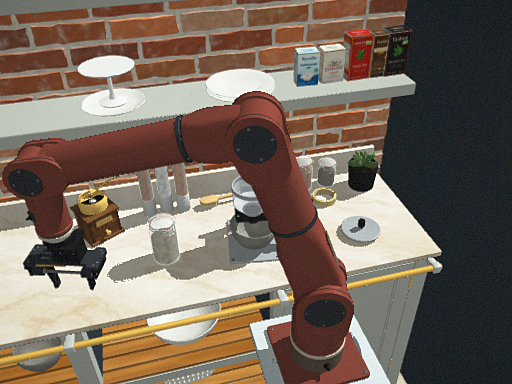

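```bash
python3 - <<'E'
from h import *
p,d,i=snap('scene','scene1')
# outlines
for q in ['hopper_lid','dispenser','gate_knob','oat_jar','bowl','lid_knob']:
    r=env.outline_of('scene',q)
    if r:
        P=cloud(i,d,np.array(r[0]['region'])); print(q,r[0]['score'],len(P),np.round(np.percentile(P,[2,50,98],axis=0)).tolist())
        np.save(q+'.npy',P)
for (u,v) in [(120,5),(200,45),(300,85),(400,117),(500,150),(240,165),(236,152),(300,55),(215,100),(287,223),(342,290),(265,211),(200,285),(270,335),(100,215)]:
    z=d[v,u]; print((u,v),np.round(c2w(i,[(u-i['cx'])/i['fx']*z,(v-i['cy'])/i['fy']*z,z])))
A=cloud(i,d,np.ones_like(d,bool))
m=(A[:,2]>350)&(A[:,0]>300)
for y0 in range(-500,600,150):
    s=A[m&(abs(A[:,1]-y0)<75)]
    if len(s): print(y0,np.round(np.percentile(s,[1,50],axis=0)).tolist())
c=cv2.resize(cv2.cvtColor(p,cv2.COLOR_RGB2BGR)[120:260,170:370],None,fx=4,fy=4,interpolation=cv2.INTER_CUBIC); cv2.imwrite('pics/crop1.png',c)
E
```

```text
hopper_lid 0.89 2169 [[376.0, -402.0, 1.0], [436.0, -340.0, 21.0], [509.0, -273.0, 56.0]]
dispenser 0.81 5102 [[397.0, -139.0, 4.0], [482.0, 17.0, 150.0], [607.0, 133.0, 256.0]]
gate_knob 0.96 423 [[445.0, -149.0, 135.0], [461.0, -110.0, 138.0], [487.0, -60.0, 181.0]]
oat_jar 0.85 1301 [[454.0, 317.0, 5.0], [484.0, 337.0, 119.0], [540.0, 408.0, 175.0]]
bowl 0.58 948 [[402.0, -21.0, 16.0], [464.0, 82.0, 50.0], [512.0, 131.0, 104.0]]
lid_knob 0.6 2055 [[377.0, -402.0, 17.0], [436.0, -340.0, 21.0], [505.0, -274.0, 57.0]]
(120, 5) [638. 623. 479.]
(200, 45) [620. 270. 467.]
(300, 85) [621. -51. 468.]
(400, 117) [ 631. -288.  480.]
(500, 150) [ 651. -479.  479.]
(240, 165) [545.  86. 178.]
(236, 152) [544.  97. 226.]
(300, 55) [676. -11. 506.]
(215, 100) [760. 379. 162.]
(287, 223) [ 455. -146.  177.]
(342, 290) [ 437. -342.   59.]
(265, 211) [475. -60. 139.]
(200, 285) [244.   5. -30.]
(270, 335) [ 309. -207. -236.]
(100, 215) [ 296.  702. -310.]
-500 [[619.0, -515.0, 440.0], [663.0, -455.0, 480.0]]
-350 [[619.0, -423.0, 443.0], [704.0, -351.0, 549.0]]
-200 [[619.0, -274.0, 442.0], [705.0, -214.0, 541.0]]
-50 [[614.0, -123.0, 442.0], [745.0, -56.0, 504.0]]
100 [[609.0, 26.0, 441.0], [709.0, 85.0, 507.0]]
250 [[618.0, 177.0, 441.0], [718.0, 246.0, 480.0]]
400 [[618.0, 326.0, 441.0], [688.0, 389.0, 480.0]]
550 [[617.0, 476.0, 440.0], [635.0, 540.0, 479.0]]
```

View pics/crop1.png

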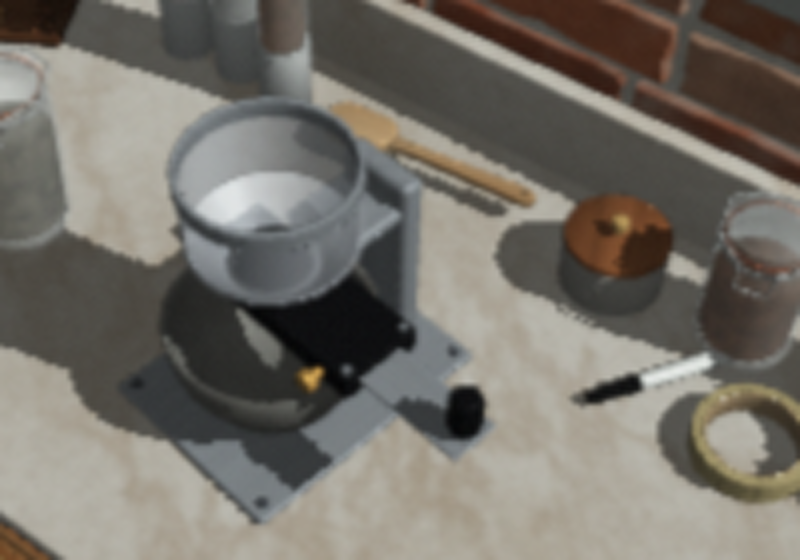

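```bash
python3 - <<'E'
from h import *
from scipy.optimize import least_squares
P=np.load('dispenser.npy'); s=P[(P[:,2]>248)]
print(len(s),np.median(s[:,2]))
f=lambda q,s,r:np.hypot(s[:,0]-q[0],s[:,1]-q[1])-r
r=least_squares(f,[495,52],args=(s,66),loss='soft_l1'); print('rim',r.x,r.fun.std())
ang=np.degrees(np.arctan2(s[:,1]-r.x[1],s[:,0]-r.x[0])); print(np.histogram(ang,12,(-180,180))[0])
P=np.load('hopper_lid.npy'); s=P[(P[:,2]>17)&(P[:,2]<26)]
h=cv2.convexHull(s[:,:2].astype(np.float32))[:,0]
r=least_squares(lambda q:np.hypot(h[:,0]-q[0],h[:,1]-q[1])-q[2],[440,-340,72],loss='soft_l1'); print('lid',r.x)
k=P[(P[:,2]>54)];print('knobtop',k.mean(0),len(k))
P=np.load('gate_knob.npy'); k=P[(P[:,2]>176)];print('gknobtop',k.mean(0),len(k)); t=P[(P[:,2]>134)&(P[:,2]<141)]; 
print(cv2.minAreaRect(t[:,:2].astype(np.float32)))
E
```

```text
373 254.18393027930028
rim [493.78379213  54.15112005] 1.8467776061054921
[37 40 41 26 18 29 35 38 33 27 19 30]
lid [ 442.67511464 -337.19853484   71.88878501]
knobtop [ 442.00967943 -337.45753206   57.44292761] 59
gknobtop [ 461.30552499 -138.48130904  179.04817633] 47
((467.9934387207031, -103.41157531738281), (91.88407897949219, 41.50703430175781), 81.21487426757812)
```

>>> step_arm([
  [-0.3,0.9,-0.6,0,0,0,-1],
  [-0.3,0.9,-0.6,0,0,0,-1],
  [-0.5,0.8,-0.5,0,0,0,-1],
  [-0.6,0.7,-0.4,0,0,0,-1],
  [-0.8,0.5,-0.3,0,0,0,-1],
  [-0.9,0.3,-0.2,0,0,0,-1],
])

```text
clock: 1.85
ee_pos: [325.7, 429.7, 323.1]
eef_rot: [0.001, 0.814, 0.58, -0.004]
wrist_force: [0.1, -0.0, 0.5]
opening: 87.2
```

>>> step_arm([
  [-0.52,0.78,-0.05,0,0,0,-1],
  [-0.52,0.78,-0.05,0,0,0,-1],
  [-0.52,0.78,0,0,0,0,-1],
  [-0.52,0.78,0,0,0,0,-1],
  [-0.52,0.78,0,0,0,0,-1],
  [-0.52,0.78,0,0,0,0,-1],
  [-0.9,0.33,0,0,0,0,-1],
  [-0.9,0.33,0,0,0,0,-1],
  [-0.9,0.33,0,0,0,0,-1],
  [-0.9,0.33,0,0,0,0,-1],
  [-0.9,0.33,0,0,0,0,-1],
  [-0.9,0.33,0,0,0,0,-1],
  [-0.9,0.33,0,0,0,0,-1],
  [-0.9,0.33,0,0,0,0,-1],
  [-0.9,0.33,0,0,0,0,-1],
  [-0.9,0.33,0,0,0,0,-1],
  [-0.9,0.33,0,0,0,0,-1],
])

```text
clock: 3.27
ee_pos: [473.0, -201.8, 332.6]
eef_rot: [-0.001, 0.814, 0.582, 0.005]
wrist_force: [1.4, 0.0, -1.4]
opening: 86.8
```

>>> step_arm([
  [-0.69,0.08,0.3,0,0,0,-1],
  [-0.69,0.08,0.5,0,0,0,-1],
  [-0.69,0.08,0.6,0,0,0,-1],
  [-0.69,0.08,0.7,0,0,0,-1],
  [-0.69,0.08,0.7,0,0,0,-1],
  [0,0,0.5,0,0,0,-1],
  [0,0,0,0,0,0,-1],
])

```text
clock: 3.85
ee_pos: [440.7, -354.0, 198.1]
eef_rot: [0.004, 0.817, 0.577, 0.008]
wrist_force: [-0.5, 0.6, -0.6]
opening: 86.9
```

```bash
python3 - <<'E'
from h import *
pos,r=st()
p,d,i=snap('wrist','wrist1')
for q in ['lid_knob','lid_seat','hopper_lid']:
    for x in env.tip_of('wrist',q)[:1]:
        w=c2w(i,x['xyz']); print(q,x['score'],np.round(w,1))
rg=env.outline_of('wrist','hopper_lid')
P=cloud(i,d,np.array(rg[0]['region'])); k=P[P[:,2]>52]; print(np.round(k.mean(0),1),np.round((k.min(0)+k.max(0))/2,1),len(k))
print('tool delta',np.round(r.inv().apply(np.array([442.4,-337.3,43-19])-pos),1), 'tool axes tilt')
E
```

```text
t 3.85 p [ 440.7 -354.   198.1] R [[0.334, 0.942, 0.018], [0.942, -0.334, 0.003], [0.008, 0.016, -1.0]] F [-0.5  0.6 -0.6] open 86.9 j [-0.24  0.24  0.99  1.76 -0.23  1.25  2.04]
lid_knob 0.97 [ 444.5 -338.    47.2]
lid_seat 0.71 [ 444.2 -333.3   11.7]
hopper_lid 0.94 [ 444.3 -335.3   -2.6]
[ 442.3 -337.1   57. ] [ 443.3 -337.5   55.9] 519
tool delta [ 14.9  -6.7 174.1] tool axes tilt
```

View pics/wrist1.png

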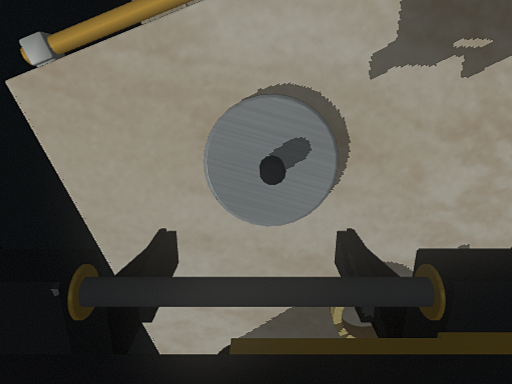

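>>> step_arm([
  [0.37,-0.17,0.3,0.15,-0.08,0,-1],
  [0,0,0.8,0,0,0,-1],
  [0,0,0.8,0,0,0,-1],
  [0,0,0.8,0,0,0,-1],
  [0,0,0.3,0,0,0,-1],
  [0,0,0,0,0,0,-1],
  [0,0,0,0,0,0,-1],
])

```text
clock: 4.68
ee_pos: [456.2, -333.6, 90.9]
eef_rot: [0.01, 0.811, 0.584, 0.01]
wrist_force: [-0.8, -0.8, 1.5]
opening: 87.1
```

```bash
python3 - <<'E'
from h import *
pos,r=st()
print('tool delta',np.round(r.inv().apply(np.array([442.4,-337.3,27])-pos),1), np.round(r.inv().apply([0,0,-1]),4))
E
```

```text
t 4.6833 p [ 456.2 -333.6   90.9] R [[0.317, 0.948, 0.027], [0.948, -0.317, -0.004], [0.005, 0.027, -1.0]] F [-0.8 -0.8  1.5] open 87.1 j [-0.2   0.36  0.92  1.89 -0.34  1.04  2.1 ]
tool delta [ -8.2 -13.7  63.6] [-0.0046 -0.0272  0.9996]
```

>>> step_arm([
  [-0.1,-0.17,0.1,0.15,-0.03,0,-1],
  [-0.1,-0.17,0.2,0.13,0,0,-1],
  [0,0,0.2,0,0,0,-1],
  [0,0,0.2,0,0,0,-1],
  [0,0,0.0,0,0,0,-1],
  [0,0,0,0,0,0,-1],
])

```text
clock: 5.18
ee_pos: [443.0, -339.2, 66.4]
eef_rot: [0.001, 0.811, 0.585, 0.002]
wrist_force: [0.1, -0.4, 0.0]
opening: 86.8
```

```bash
python3 - <<'E'
from h import *
pos,r=st()
print('tool delta',np.round(r.inv().apply(np.array([442.4,-337.3,27])-pos),1), np.round(r.inv().apply([0,0,-1]),4))
E
```

```text
t 5.1833 p [ 443.  -339.2   66.4] R [[0.316, 0.949, 0.004], [0.949, -0.316, -0.0], [0.001, 0.004, -1.0]] F [ 0.1 -0.4  0. ] open 86.8 j [-0.17  0.39  0.9   1.9  -0.37  1.01  2.14]
tool delta [ 1.6 -1.3 39.4] [-0.001  -0.0037  1.    ]
```

>>> step_arm([
  [0.04,-0.03,0.2,0.03,0,0,-1],
  [0,0,0.2,0,0,0,-1],
  [0,0,0.2,0,0,0,-1],
  [0,0,0.2,0,0,0,-1],
  [0,0,0.1,0,0,0,-1],
  [0,0,0,0,0,0,-1],
])

```text
clock: 5.68
ee_pos: [442.4, -336.8, 26.3]
eef_rot: [-0.0, 0.811, 0.585, 0.0]
wrist_force: [-0.5, 0.0, 0.0]
opening: 87.0
```

```bash
python3 - <<'E'
from h import *
pos,r=st()
print('tool delta',np.round(r.inv().apply(np.array([442.4,-337.3,27])-pos),1), np.round(r.inv().apply([0,0,-1]),4))
E
```

```text
t 5.6833 p [ 442.4 -336.8   26.3] R [[0.316, 0.949, 0.0], [0.949, -0.316, 0.001], [0.001, -0.0, -1.0]] F [-0.5  0.   0. ] open 87.0 j [-0.13  0.45  0.86  1.93 -0.42  0.95  2.18]
tool delta [-0.5  0.1 -0.7] [-0.0012  0.      1.    ]
```

Well placed. Close, then lift a little.

>>> step_arm([
  [0,0,0,0,0,0,1],
  [0,0,0,0,0,0,1],
  [0,0,0,0,0,0,1],
  [0,0,0,0,0,0,1],
  [0,0,0,0,0,0,1],
  [0,0,0,0,0,0,1],
  [0,0,0,0,0,0,1],
  [0,0,0,0,0,0,1],
  [0,0,0,0,0,0,1],
  [0,0,0,0,0,0,1],
], squeeze=30)

```text
clock: 6.52
ee_pos: [443.0, -337.4, 27.3]
eef_rot: [0.0, 0.811, 0.585, 0.001]
wrist_force: [-0.2, 0.5, -0.4]
opening: 28.4
```

>>> step_arm([
  [0,0,-0.2,0,0,0,1],
  [0,0,-0.4,0,0,0,1],
  [0,0,-0.6,0,0,0,1],
  [0,0,-0.8,0,0,0,1],
  [0,0,-0.8,0,0,0,1],
  [0,0,-0.8,0,0,0,1],
  [0,0,-0.8,0,0,0,1],
  [0,0,-0.8,0,0,0,1],
  [0,0,-0.4,0,0,0,1],
  [0,0,0,0,0,0,1],
])

```text
clock: 7.35
ee_pos: [437.4, -336.8, 261.3]
eef_rot: [-0.004, 0.813, 0.583, -0.002]
wrist_force: [-0.0, -0.3, -2.3]
opening: 25.2
```

```bash
python3 - <<'E'
from h import *
pos,r=st()
p,d,i=snap('wrist','wrist2'); snap('scene','scene2')
print('tool delta',np.round(r.inv().apply(np.array([493.8,54.1,340])-pos),1), np.round(r.inv().apply([0,0,-1]),4))
E
```

```text
t 7.35 p [ 437.4 -336.8  261.3] R [[0.321, 0.947, -0.008], [0.947, -0.321, 0.005], [0.002, -0.009, -1.0]] F [-0.  -0.3 -2.3] open 25.2 j [-0.32  0.17  1.02  1.68 -0.14  1.39  1.97]
tool delta [388.4 -72.8 -77.4] [-0.0016  0.0092  1.    ]
```

View pics/scene2.png

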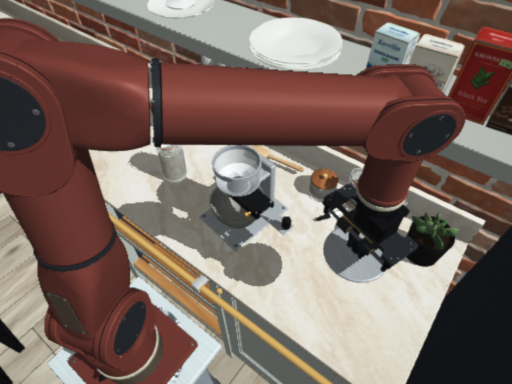

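View pics/wrist2.png

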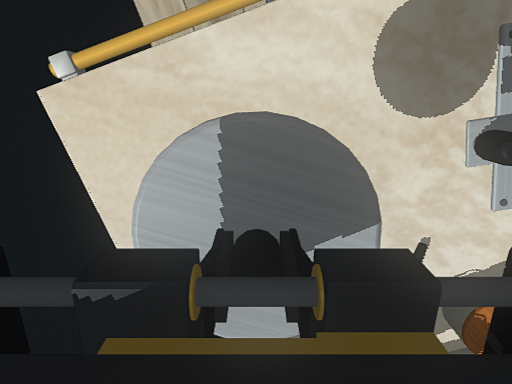

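>>> step_arm([
  [0.2,-0.04,-0.4,-0.04,0,0,1],
  [0.4,-0.08,-0.5,-0.03,0,0,1],
  [0.6,-0.12,-0.4,0,0,0,1],
  [0.8,-0.15,-0.3,0,0,0,1],
  [0.8,-0.15,-0.2,0,0,0,1],
  [0.8,-0.15,-0.1,0,0,0,1],
  [0.8,-0.15,0,0,0,0,1],
  [0.8,-0.15,0,0,0,0,1],
  [0.8,-0.15,0,0,0,0,1],
  [0.8,-0.15,0,0,0,0,1],
  [0.8,-0.15,0,0,0,0,1],
  [0.6,-0.1,0,0,0,0,1],
  [0.4,-0.05,0,0,0,0,1],
  [0.2,0,0,0,0,0,1],
  [0,0,0,0,0,0,1],
])

```text
clock: 8.7
ee_pos: [478.8, 37.1, 306.5]
eef_rot: [-0.014, 0.813, 0.582, -0.02]
wrist_force: [-0.4, -0.2, -3.1]
opening: 24.6
```

```bash
python3 - <<'E'
from h import *
pos,r=st()
print('tool delta',np.round(r.inv().apply(np.array([493.8,54.1,320])-pos),1), np.round(r.inv().apply([0,0,-1]),4))
E
```

```text
t 8.7 p [478.8  37.1 306.5] R [[0.323, 0.945, -0.049], [0.946, -0.323, -0.001], [-0.016, -0.046, -0.999]] F [-0.4 -0.2 -3.1] open 24.6 j [-0.77 -0.04  0.59  1.72  0.02  1.51  1.06]
tool delta [ 20.7   8.1 -14.2] [0.0164 0.0458 0.9988]
```

>>> step_arm([
  [0.1,0.05,-0.15,-0.2,0.08,0,1],
  [0.15,0.05,-0.15,-0.2,0.08,0,1],
  [0.15,0.05,0,0,0,0,1],
  [0.1,0.05,0,0,0,0,1],
  [0,0,0,0,0,0,1],
  [0,0,0,0,0,0,1],
])

```text
clock: 9.2
ee_pos: [494.1, 49.6, 317.6]
eef_rot: [-0.0, 0.815, 0.579, -0.0]
wrist_force: [0.2, -0.2, -1.9]
opening: 25.1
```

```bash
python3 - <<'E'
from h import *
pos,r=st()
print('tool delta',np.round(r.inv().apply(np.array([493.8,54.1,320])-pos),1), np.round(r.inv().apply([0,0,-1]),4))
for c in ['scene','side','wrist']:
    p,d,i=snap(c,c+'3')
    for q in ['rim','lid_seat','hopper_lid','guide_mouth','gate_knob']:
        for x in env.tip_of(c,q)[:1]:
            w=c2w(i,x['xyz']); print(c,q,round(x['score'],2),np.round(w,1))
    rg=env.outline_of(c,'hopper_lid')
    if rg:
        P=cloud(i,d,np.array(rg[0]['region'])); np.save('lid_%s.npy'%c,P); print(len(P),np.round(np.percentile(P,[2,50,98],axis=0)).tolist())
st()
E
```

```text
t 9.2 p [494.1  49.6 317.6] R [[0.329, 0.944, -0.001], [0.944, -0.329, 0.0], [-0.0, -0.001, -1.0]] F [ 0.2 -0.2 -1.9] open 25.1 j [-0.78 -0.05  0.58  1.7   0.02  1.49  1.03]
tool delta [ 4.2 -1.8 -2.4] [1.0e-04 1.2e-03 1.0e+00]
scene rim 0.66 [499.2  53.3 256.9]
scene lid_seat 0.59 [500.5  43.6 297.1]
scene hopper_lid 0.83 [496.5  47.4 288.5]
scene guide_mouth 0.84 [474.9 -57.6 137.6]
scene gate_knob 0.56 [ 466.2 -137.5  160.8]
1206 [[425.0, -18.0, 305.0], [473.0, 37.0, 310.0], [536.0, 114.0, 321.0]]
side rim 0.63 [490.9  55.1 255.3]
side lid_seat 0.57 [491.3  48.9 300.5]
side hopper_lid 0.92 [495.9  48.2 288.1]
side guide_mouth 0.79 [476.7 -58.4 139.1]
side gate_knob 0.79 [ 464.1 -139.1  162.9]
881 [[423.0, -17.0, 300.0], [480.0, 56.0, 308.0], [558.0, 117.0, 344.0]]
wrist lid_seat 0.86 [494.8  48.7 302.6]
wrist hopper_lid 0.92 [497.8  50.2 287.4]
wrist gate_knob 0.84 [ 462.7 -135.4  162.2]
30948 [[427.0, -7.0, 308.0], [469.0, 56.0, 310.0], [553.0, 115.0, 346.0]]
t 10.25 p [494.   50.1 317.4] R [[0.328, 0.945, -0.001], [0.945, -0.328, 0.0], [-0.0, -0.001, -1.0]] F [ 0.  -0.3 -2.6] open 25.0 j [-0.78 -0.05  0.58  1.7   0.02  1.48  1.03]
```

View pics/side3.png

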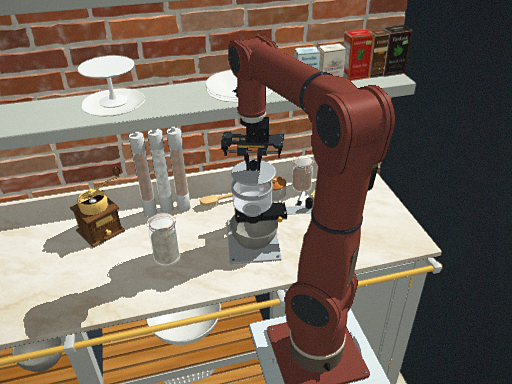

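View pics/scene3.png

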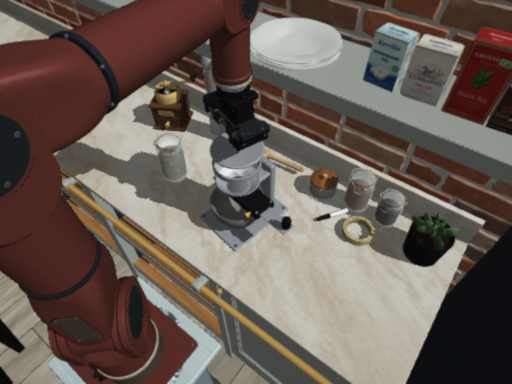

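View pics/wrist3.png

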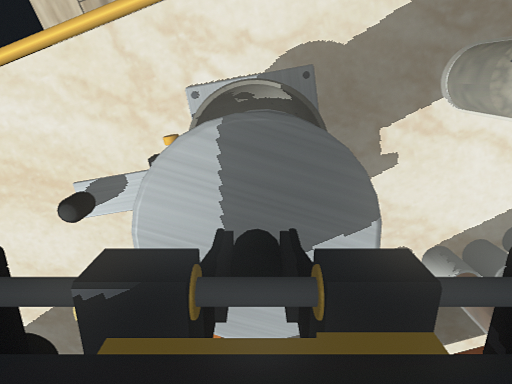

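```bash
python3 - <<'E'
from h import *
from scipy.optimize import least_squares
for c in ['wrist','scene','side']:
    P=np.load('lid_%s.npy'%c); s=P[abs(P[:,2]-310)<6]
    A=np.c_[s[:,:2]-[494,50],np.ones(len(s))]; k,*_=np.linalg.lstsq(A,s[:,2],rcond=None); print(c,'plane',k,len(s))
    h=cv2.convexHull(s[:,:2].astype(np.float32))[:,0]
    r=least_squares(lambda q:np.hypot(h[:,0]-q[0],h[:,1]-q[1])-72.5,[494,50],loss='soft_l1'); print(r.x,np.round(np.sort(r.fun),1))
E
```

```text
wrist plane [8.45003062e-04 1.38016933e-04 3.09881713e+02] 28790
[494.95462284  49.16724459] [-2.2 -2.  -1.7 -1.2 -1.1 -1.  -0.9 -0.8 -0.7 -0.5 -0.5 -0.5 -0.4 -0.4
 -0.4 -0.4 -0.4 -0.4 -0.4 -0.4 -0.4 -0.4 -0.3 -0.3 -0.3 -0.3 -0.3 -0.3
 -0.3 -0.3 -0.3 -0.3 -0.3 -0.2 -0.2 -0.2 -0.2 -0.2 -0.2 -0.2 -0.2 -0.1
 -0.1 -0.1 -0.1 -0.1 -0.   0.   0.   0. ]
scene plane [6.73863543e-03 3.66326102e-03 3.09545231e+02] 1164
[493.48971651  48.6448398 ] [-7.4 -5.9 -3.8 -3.3 -2.8 -2.7 -2.5 -2.4 -2.1 -2.1 -2.1 -1.7 -1.5 -1.3
 -1.  -0.9 -0.9 -0.9 -0.8 -0.8 -0.7 -0.7 -0.6 -0.5 -0.5 -0.5 -0.2 -0.1
  0.4  0.5  0.5  1. ]
side plane [-1.26905662e-03 -1.43393532e-03  3.07957620e+02] 720
[491.16215509  51.10070774] [-2.  -1.6 -1.4 -1.4 -1.4 -1.3 -1.2 -1.1 -0.9 -0.9 -0.8 -0.8 -0.7 -0.7
 -0.7 -0.6 -0.5 -0.5 -0.4 -0.2 -0.1 -0.1  0.2  0.9  1.2  1.3  1.6]
```

>>> step_arm([
  [0.11,-0.04,0.1,0,0,0,1],
  [0,0,0.2,0,0,0,1],
  [0,0,0.2,0,0,0,1],
  [0,0,0.1,0,0,0,1],
  [0,0,0,0,0,0,1],
  [0,0,0,0,0,0,1],
])

```text
clock: 10.75
ee_pos: [493.3, 55.4, 289.9]
eef_rot: [-0.001, 0.815, 0.58, -0.001]
wrist_force: [0.3, -0.3, -2.0]
opening: 25.2
```

```bash
python3 - <<'E'
from h import *
pos,r=st()
print('tool delta',np.round(r.inv().apply(np.array([494.2,54.8,270.5])-pos),1), np.round(r.inv().apply([0,0,-1]),4))
E
```

```text
t 10.75 p [493.3  55.4 289.9] R [[0.328, 0.945, -0.003], [0.945, -0.328, -0.0], [-0.001, -0.003, -1.0]] F [ 0.3 -0.3 -2. ] open 25.2 j [-0.78 -0.04  0.57  1.74  0.02  1.43  1.02]
tool delta [-0.3  1.1 19.4] [0.001  0.0026 1.    ]
```

>>> step_arm([
  [0,0.02,0.1,-0.02,0,0,1],
  [0,0,0.1,0,0,0,1],
  [0,0,0.1,0,0,0,1],
  [0,0,0,0,0,0,1],
  [0,0,0,0,0,0,1],
])

```text
clock: 11.17
ee_pos: [494.3, 55.0, 276.7]
eef_rot: [0.0, 0.815, 0.579, -0.0]
wrist_force: [0.3, 0.9, -2.5]
opening: 25.0
```

```bash
python3 - <<'E'
from h import *
pos,r=st()
print('tool delta',np.round(r.inv().apply(np.array([494.2,54.8,270.5])-pos),1), np.round(r.inv().apply([0,0,-1]),4))
E
```

```text
t 11.1667 p [494.3  55.  276.7] R [[0.328, 0.945, -0.0], [0.945, -0.328, -0.001], [-0.001, -0.0, -1.0]] F [ 0.3  0.9 -2.5] open 25.0 j [-0.78 -0.03  0.58  1.77  0.02  1.4   1.03]
tool delta [-0.2 -0.   6.2] [9.e-04 0.e+00 1.e+00]
```

>>> step_arm([
  [0,0,0.06,0,0,0,1],
  [0,0,0.05,0,0,0,1],
  [0,0,0,0,0,0,1],
  [0,0,0,0,0,0,1],
])

```text
clock: 11.5
ee_pos: [494.4, 54.9, 272.1]
eef_rot: [0.0, 0.815, 0.579, -0.0]
wrist_force: [-0.2, -0.5, -2.9]
opening: 24.8
```

>>> step_arm([
  [0,0,0.04,0,0,0,1],
  [0,0,0.02,0,0,0,1],
  [0,0,0.02,0,0,0,1],
])

```text
clock: 11.75
ee_pos: [494.6, 55.0, 270.6]
eef_rot: [0.0, 0.815, 0.579, 0.001]
wrist_force: [-4.1, -0.5, 7.2]
opening: 25.0
```

```bash
python3 - <<'E'
from h import *
pos,r=st()
print('tool delta',np.round(r.inv().apply(np.array([494.2,54.8,270.5])-pos),1), np.round(r.inv().apply([0,0,-1]),4))
E
```

```text
t 11.75 p [494.6  55.  270.6] R [[0.328, 0.945, 0.001], [0.945, -0.328, 0.0], [0.001, 0.001, -1.0]] F [-4.1 -0.5  7.2] open 25.0 j [-0.78 -0.03  0.58  1.78  0.02  1.39  1.03]
tool delta [-0.3 -0.4  0.1] [-7.e-04 -1.e-03  1.e+00]
```

>>> step_arm([
  [0,0,0,0,0,0,0.1],
  [0,0,0,0,0,0,0.1],
  [0,0,0,0,0,0,-0.5],
  [0,0,0,0,0,0,-0.5],
  [0,0,0,0,0,0,-0.5],
  [0,0,0,0,0,0,-0.5],
])

```text
clock: 12.25
ee_pos: [495.7, 55.1, 271.9]
eef_rot: [0.001, 0.815, 0.579, 0.002]
wrist_force: [0.3, -0.4, 0.5]
opening: 57.2
```

```bash
python3 - <<'E'
from h import *
pos,r=st()
p,d,i=snap('wrist','wrist4')
rg=env.outline_of('wrist','hopper_lid'); P=cloud(i,d,np.array(rg[0]['region']))
s=P[abs(P[:,2]-277)<8]; s=P[abs(P[:,2]-np.median(P[:,2]))<3]
A=np.c_[s[:,:2]-[494,55],np.ones(len(s))]; k,*_=np.linalg.lstsq(A,s[:,2],rcond=None); print('plane',k,len(s))
E
```

```text
t 12.25 p [495.7  55.1 271.9] R [[0.328, 0.945, 0.004], [0.945, -0.328, 0.002], [0.003, 0.003, -1.0]] F [ 0.3 -0.4  0.5] open 57.2 j [-0.78 -0.03  0.58  1.78  0.02  1.39  1.03]
plane [ 1.27858514e-03 -4.78383813e-04  2.63114717e+02] 32148
```

View pics/wrist4.png

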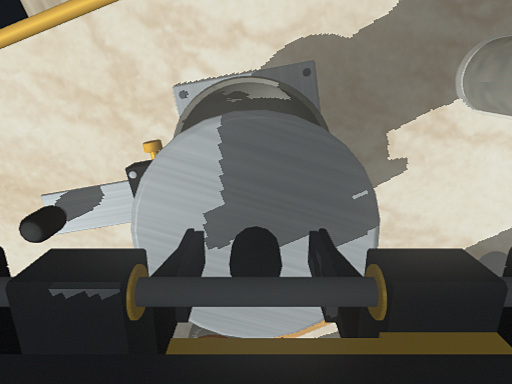

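>>> step_arm([
  [0,0,-0.2,0,0,0,-0.7],
  [0,0,-0.4,0,0,0,-0.7],
  [0,0,-0.7,0,0,0,-0.7],
  [-0.2,0.03,-0.6,0,0,0,-0.7],
  [-0.6,0.1,-0.2,0,0,0,-0.7],
  [-0.8,0.14,0,0,0,0,-0.7],
  [-0.8,0.14,0,0,0,0,-0.7],
  [-0.8,0.14,0,0,0,0,-0.7],
  [-0.8,0.14,0,0,0,0,-0.7],
  [-0.5,0.1,0,0,0,0.4,-0.7],
  [-0.2,0.05,0.2,0,0,0.8,-0.7],
  [0,0,0.3,0,0,1,-0.7],
  [0,0,0.3,0,0,1,-0.7],
  [0,0,0.3,0,0,1,-0.7],
  [0,0,0,0,0,1,-0.7],
  [0,0,0,0,0,1,-0.7],
  [0,0,0,0,0,1,-0.7],
  [0,0,0,0,0,1,-0.7],
  [0,0,0,0,0,1,-0.7],
  [0,0,0,0,0,1,-0.7],
])

```text
clock: 14.02
ee_pos: [463.3, -144.9, 326.0]
eef_rot: [-0.001, 0.998, 0.059, 0.007]
wrist_force: [-0.1, -0.1, 0.7]
opening: 74.2
```

```bash
python3 - <<'E'
from h import *
pos,r=st()
for c in ['wrist','scene']:
    p,d,i=snap(c,c+'5')
    for q in ['gate_knob','guide_mouth','lid_seat','rim']:
        for x in env.tip_of(c,q)[:1]:
            w=c2w(i,x['xyz']); print(c,q,round(x['score'],2),np.round(w,1))
    rg=env.outline_of(c,'gate_knob')
    if rg:
        P=cloud(i,d,np.array(rg[0]['region'])); k=P[P[:,2]>175]; print(c,'top',np.round(k.mean(0),1),np.round((k.min(0)+k.max(0))/2,1),len(k)); t=P[abs(P[:,2]-138)<4]; print(cv2.minAreaRect(t[:,:2].astype(np.float32)))
st()
E
```

```text
t 14.0167 p [ 463.3 -144.9  326. ] R [[0.993, 0.118, 0.013], [0.118, -0.993, 0.003], [0.014, -0.001, -1.0]] F [-0.1 -0.1  0.7] open 74.2 j [-0.54 -0.11  0.7   1.72  0.07  1.49  0.27]
wrist gate_knob 0.67 [ 463.4 -142.5  159.2]
wrist guide_mouth 0.57 [476.8 -55.1 139.5]
wrist top [ 464.7 -135.9  179.3] [ 465.  -136.3  178.7] 467
((470.4312438964844, -103.62769317626953), (91.50239562988281, 41.8771858215332), 80.54532623291016)
scene gate_knob 0.88 [ 464.3 -139.3  165.5]
scene guide_mouth 0.7 [474.1 -62.5 140.2]
scene lid_seat 0.92 [500.4  52.6 253.9]
scene rim 0.7 [475.7 -60.4 136.4]
scene top [ 461.7 -138.   178.9] [ 462.4 -137.5  179.2] 57
((468.6920166015625, -102.59978485107422), (94.3295669555664, 43.4737548828125), 80.54717254638672)
t 14.6167 p [ 463.3 -144.8  325.4] R [[0.992, 0.125, 0.013], [0.124, -0.992, 0.003], [0.013, -0.001, -1.0]] F [ 0.2  0.3 -0.1] open 74.2 j [-0.54 -0.11  0.7   1.72  0.07  1.49  0.28]
```

View pics/wrist5.png

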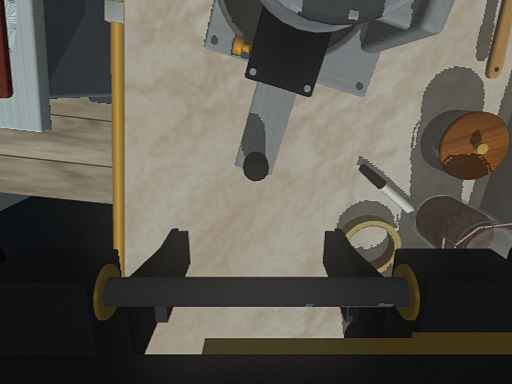

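View pics/scene5.png

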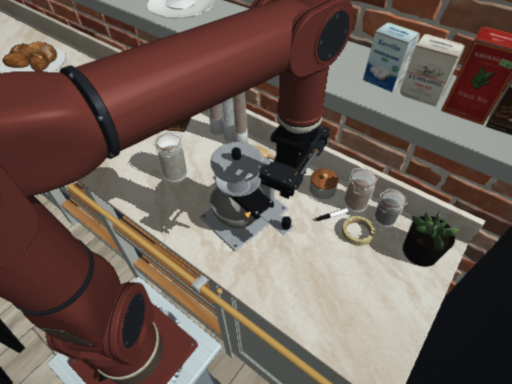

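>>> step_arm([
  [0.03,-0.1,0.3,0,-0.06,0.9,-0.7],
  [0,-0.1,0.5,0,-0.06,0.9,-0.7],
  [0,0,0.7,0,0,0.9,-0.7],
  [0,0,0.7,0,0,0.1,-0.7],
  [0,0,0.5,0,0,0,-0.7],
  [0,0,0.2,0,0,0,-0.7],
  [0,0,0,0,0,0,-0.7],
  [0,0,0,0,0,0,-0.7],
])

```text
clock: 15.28
ee_pos: [465.4, -136.0, 206.7]
eef_rot: [-0.001, 0.996, -0.09, 0.002]
wrist_force: [0.1, 0.6, 0.2]
opening: 74.3
```

```bash
python3 - <<'E'
from h import *
pos,r=st()
print('tool delta',np.round(r.inv().apply(np.array([463.5,-136.7,145])-pos),1), np.round(r.inv().apply([0,0,-1]),4), 'az',np.degrees(np.arctan2(r.as_matrix()[1,0],r.as_matrix()[0,0])))
E
```

```text
t 15.2833 p [ 465.4 -136.   206.7] R [[0.984, -0.179, 0.003], [-0.179, -0.984, 0.002], [0.003, -0.003, -1.0]] F [0.1 0.6 0.2] open 74.3 j [-0.51 -0.03  0.7   1.91  0.02  1.25  0.01]
tool delta [-2.   1.2 61.7] [-0.0029  0.0028  1.    ] az -10.284243315765096
```

>>> step_arm([
  [-0.05,0.03,0.2,-0.03,-0.03,-0.1,-0.7],
  [0,0,0.4,0,0,0,-0.7],
  [0,0,0.4,0,0,0,-0.7],
  [0,0,0.3,0,0,0,-0.7],
  [0,0,0.15,0,0,0,-0.7],
  [0,0,0,0,0,0,-0.7],
  [0,0,0,0,0,0,-0.7],
])

```text
clock: 15.87
ee_pos: [467.9, -137.8, 152.6]
eef_rot: [0.0, 0.997, -0.081, 0.005]
wrist_force: [0.4, 0.1, 0.1]
opening: 73.9
```

```bash
python3 - <<'E'
from h import *
pos,r=st()
print('tool delta',np.round(r.inv().apply(np.array([463.5,-136.7,145])-pos),1), np.round(r.inv().apply([0,0,-1]),4), 'az',np.degrees(np.arctan2(r.as_matrix()[1,0],r.as_matrix()[0,0])))
snap('wrist','wrist6')
E
```

```text
t 15.8667 p [ 467.9 -137.8  152.6] R [[0.987, -0.162, 0.01], [-0.162, -0.987, -0.001], [0.01, -0.001, -1.0]] F [0.4 0.1 0.1] open 73.9 j [-0.5   0.03  0.72  1.98 -0.02  1.13  0.07]
tool delta [-4.6 -0.4  7.6] [-1.030e-02  7.000e-04  9.999e-01] az -9.340354464357773
```

View pics/wrist6.png

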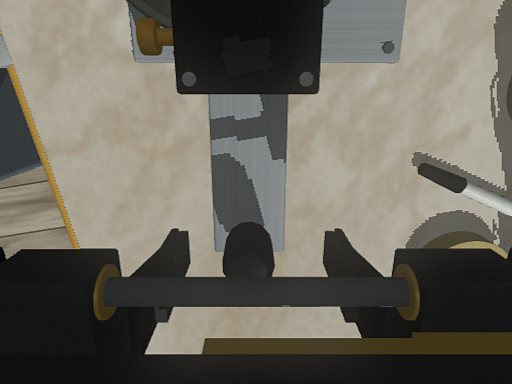

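>>> step_arm([
  [-0.11,0,0.1,0,-0.09,0,-0.7],
  [0,0,0.08,0,0,0,-0.7],
  [0,0,0,0,0,0,-0.7],
  [0,0,0,0,0,0,-0.7],
])

```text
clock: 16.25
ee_pos: [464.6, -137.1, 147.1]
eef_rot: [-0.001, 0.997, -0.081, 0.002]
wrist_force: [-0.4, 0.4, 0.0]
opening: 74.0
```

```bash
python3 - <<'E'
from h import *
pos,r=st()
print('tool delta',np.round(r.inv().apply(np.array([463.5,-136.7,145])-pos),1), np.round(r.inv().apply([0,0,-1]),4))
E
```

```text
t 16.25 p [ 464.6 -137.1  147.1] R [[0.987, -0.162, 0.004], [-0.162, -0.987, 0.001], [0.003, -0.002, -1.0]] F [-0.4  0.4  0. ] open 74.0 j [-0.5   0.04  0.72  1.99 -0.03  1.12  0.07]
tool delta [-1.2 -0.2  2.1] [-0.0035  0.0017  1.    ]
```

>>> step_arm([
  [-0.02,0,0.05,0,-0.03,0,-0.7],
  [0,0,0,0,0,0,0],
  [0,0,0,0,0,0,1],
  [0,0,0,0,0,0,1],
  [0,0,0,0,0,0,1],
  [0,0,0,0,0,0,1],
  [0,0,0,0,0,0,1],
  [0,0,0,0,0,0,1],
  [0,0,0,0,0,0,1],
  [0,0,0,0,0,0,1],
], squeeze=45)

```text
clock: 17.08
ee_pos: [463.8, -137.0, 145.3]
eef_rot: [-0.001, 0.997, -0.081, 0.0]
wrist_force: [-2.7, 1.0, 0.1]
opening: 24.2
```

```bash
python3 - <<'E'
from h import *
pos,r=st()
print(np.round(r.inv().apply([0,0,-1]),4), 'along',(pos-np.array([494.2,54.8,0]))@np.array([-.164,-.986,0]))
E
```

```text
t 17.0833 p [ 463.8 -137.   145.3] R [[0.987, -0.162, 0.0], [-0.162, -0.987, 0.002], [0.0, -0.002, -1.0]] F [-2.7  1.   0.1] open 24.2 j [-0.5   0.04  0.72  1.99 -0.03  1.12  0.07]
[-2.0e-04  1.9e-03  1.0e+00] along 194.09806773664462
```

>>> step_arm([
  [0,0.2,0,0,0,0,1],
  [0,0.2,0,0,0,0,1],
  [0,0.2,0,0,0,0,1],
  [0,0.15,0,0,0,0,1],
  [0,0,0,0,0,0,1],
  [0,0,0,0,0,0,1],
])

```text
clock: 17.58
ee_pos: [460.2, -158.6, 145.3]
eef_rot: [-0.007, 0.997, -0.078, -0.0]
wrist_force: [-0.3, 6.5, 1.8]
opening: 25.0
```

```bash
python3 - <<'E'
from h import *
pos,r=st()
print(np.round(r.inv().apply([0,0,-1]),4), 'along',(pos-np.array([463.8,-137,145.3]))@np.array([-.164,-.986,0]))
snap('wrist','wrist7'); snap('scene','scene7')
E
```

```text
t 17.5833 p [ 460.2 -158.6  145.3] R [[0.988, -0.155, 0.001], [-0.155, -0.988, 0.015], [-0.001, -0.015, -1.0]] F [-0.3  6.5  1.8] open 25.0 j [-0.46  0.05  0.75  1.98 -0.06  1.13  0.15]
[0.0014 0.0145 0.9999] along 21.89344263599008
```

View pics/wrist7.png

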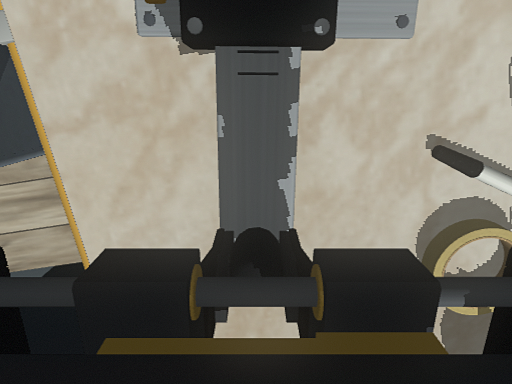

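>>> step_arm([
  [0,0.2,0,-0.1,0,0,1],
  [0,0.2,0,-0.05,0,0,1],
  [0,0.1,0,0,0,0,1],
  [0,0.05,0,0,0,0,1],
  [0,0,0,0,0,0,1],
])

```text
clock: 18.1
ee_pos: [458.3, -170.5, 145.3]
eef_rot: [-0.006, 0.997, -0.074, -0.001]
wrist_force: [-0.0, 8.3, 1.5]
opening: 24.8
```

```bash
python3 - <<'E'
from h import *
pos,r=st()
print(np.round(r.inv().apply([0,0,-1]),4), 'along',(pos-np.array([463.8,-137,145.3]))@np.array([-.164,-.986,0]))
p,d,i=snap('wrist','wrist8'); 
cv2.imwrite('pics/crop8.png',cv2.resize(cv2.cvtColor(p,cv2.COLOR_RGB2BGR)[0:120,180:340],None,fx=5,fy=5,interpolation=cv2.INTER_CUBIC))
st()
E
```

```text
t 18.1 p [ 458.3 -170.5  145.3] R [[0.989, -0.148, -0.002], [-0.148, -0.989, 0.013], [-0.004, -0.013, -1.0]] F [-0.   8.3  1.5] open 24.8 j [-0.45  0.06  0.76  1.97 -0.06  1.13  0.19]
[0.0037 0.0126 0.9999] along 33.93927746753842
t 18.15 p [ 458.3 -170.   145.3] R [[0.989, -0.148, -0.002], [-0.148, -0.989, 0.013], [-0.004, -0.013, -1.0]] F [-1.2  7.9  2.7] open 25.3 j [-0.45  0.06  0.76  1.97 -0.06  1.13  0.19]
```

View pics/crop8.png

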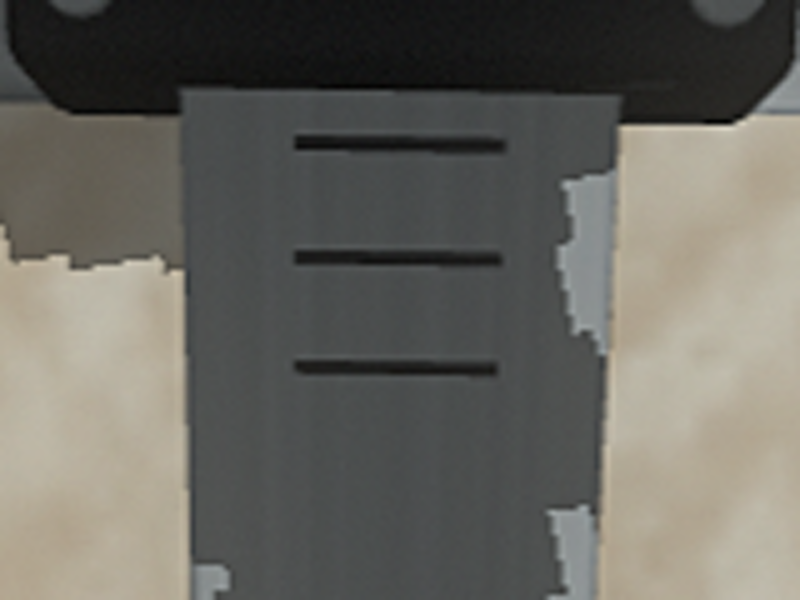

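>>> step_arm([
  [0,0.1,0,0,0,0,1],
  [0,0.1,0,0,0,0,1],
  [0,0.03,0,0,0,0,1],
  [0,0,0,0,0,0,1],
])

```text
clock: 18.48
ee_pos: [458.2, -170.8, 145.3]
eef_rot: [-0.013, 0.997, -0.072, -0.002]
wrist_force: [-0.2, 7.1, 1.9]
opening: 24.7
```

```bash
cat > look.py <<'E'
from h import *
import sys
n=sys.argv[1]
pos,r=st()
a=np.array([-.164,-.9865,0])
print('along',(pos-np.array([463.8,-137,145.3]))@a)
p,d,i=snap('wrist','wrist'+n)
C=np.linalg.inv(np.array(i['world_to_cam']))[:3,3]; print('cam',np.round(C,1),'cam along from rim',(C-[494.2,54.8,0])@a)
hsv=cv2.cvtColor(p,cv2.COLOR_RGB2HSV); m=((hsv[...,0]<10)|(hsv[...,0]>170))&(hsv[...,1]>110)&(hsv[...,2]>40); m[120:]=0; m[:,:180]=0;m[:,340:]=0
v,u=np.nonzero(m); print('red px',len(v), (u.mean(),v.min(),v.max()) if len(v) else '')
def plane(u,v,z0):
    T=np.linalg.inv(np.array(i['world_to_cam'])); dd=T[:3,:3]@np.array([(u-i['cx'])/i['fx'],(v-i['cy'])/i['fy'],1.]); C=T[:3,3]; return C+dd*(z0-C[2])/dd[2]
g=cv2.cvtColor(p,cv2.COLOR_RGB2GRAY).astype(int)
for row in range(0,100): 
    if row%2==0 or True:
        pass
col=g[:90,235:275].mean(1); rgb=p[:90,235:275].mean(1)
for row in range(0,90): print(row,np.round(rgb[row]).astype(int).tolist(), round(float((plane(255,row,138)-[494.2,54.8,138])@a),1), round(float(d[row,255]),1),end=' | ')
cv2.imwrite('pics/crop%s.png'%n,cv2.resize(cv2.cvtColor(p,cv2.COLOR_RGB2BGR)[0:120,180:340],None,fx=5,fy=5,interpolation=cv2.INTER_CUBIC))
E
python3 look.py 9
```

```text
t 18.4833 p [ 458.2 -170.8  145.3] R [[0.99, -0.144, -0.002], [-0.144, -0.989, 0.026], [-0.006, -0.025, -1.0]] F [-0.2  7.1  1.9] open 24.7 j [-0.44  0.07  0.76  1.97 -0.08  1.14  0.21]
along 34.310550266615785
cam [471.1 -93.9 309.7] cam along from rim 150.51603477429006
red px 0 
0 [20, 20, 21] 106.3 143.4 | 1 [20, 21, 21] 106.7 143.3 | 2 [20, 21, 21] 107.1 143.7 | 3 [20, 21, 21] 107.6 143.3 | 4 [20, 21, 21] 108.0 143.7 | 5 [21, 21, 22] 108.4 143.6 | 6 [21, 22, 22] 108.8 143.4 | 7 [21, 21, 22] 109.2 142.5 | 8 [22, 22, 23] 109.7 143.1 | 9 [21, 21, 21] 110.1 144.0 | 10 [20, 21, 21] 110.5 145.5 | 11 [19, 20, 20] 110.9 144.0 | 12 [19, 19, 19] 111.4 144.8 | 13 [18, 19, 19] 111.8 146.3 | 14 [19, 19, 18] 112.2 145.5 | 15 [18, 19, 18] 112.6 146.4 | 16 [17, 17, 17] 113.1 149.8 | 17 [15, 16, 15] 113.5 150.8 | 18 [67, 70, 71] 113.9 154.8 | 19 [74, 77, 77] 114.4 155.8 | 20 [72, 75, 76] 114.8 155.6 | 21 [72, 75, 75] 115.2 154.8 | 22 [72, 75, 75] 115.6 155.2 | 23 [72, 75, 75] 116.1 155.1 | 24 [72, 75, 75] 116.5 156.0 | 25 [72, 75, 75] 116.9 155.4 | 26 [73, 76, 76] 117.4 156.5 | 27 [76, 79, 80] 1
[... 1170 characters left out ...]
.3 160.3 | 67 [75, 78, 78] 135.8 161.7 | 68 [75, 78, 78] 136.2 161.2 | 69 [75, 78, 78] 136.7 161.9 | 70 [76, 79, 78] 137.2 160.9 | 71 [77, 80, 80] 137.6 159.9 | 72 [75, 78, 78] 138.1 160.3 | 73 [43, 44, 43] 138.6 160.6 | 74 [36, 36, 35] 139.0 159.5 | 75 [51, 52, 51] 139.5 162.0 | 76 [77, 80, 80] 140.0 162.2 | 77 [77, 80, 79] 140.4 161.3 | 78 [76, 79, 78] 140.9 162.4 | 79 [76, 79, 78] 141.4 163.7 | 80 [76, 79, 78] 141.8 163.3 | 81 [76, 79, 78] 142.3 162.0 | 82 [76, 79, 78] 142.8 162.9 | 83 [76, 79, 78] 143.3 162.1 | 84 [76, 79, 78] 143.7 163.5 | 85 [76, 79, 78] 144.2 162.2 | 86 [76, 79, 78] 144.7 164.2 | 87 [76, 79, 78] 145.2 162.3 | 88 [76, 79, 79] 145.7 163.3 | 89 [76, 79, 78] 146.1 164.2 |
```

View pics/crop9.png

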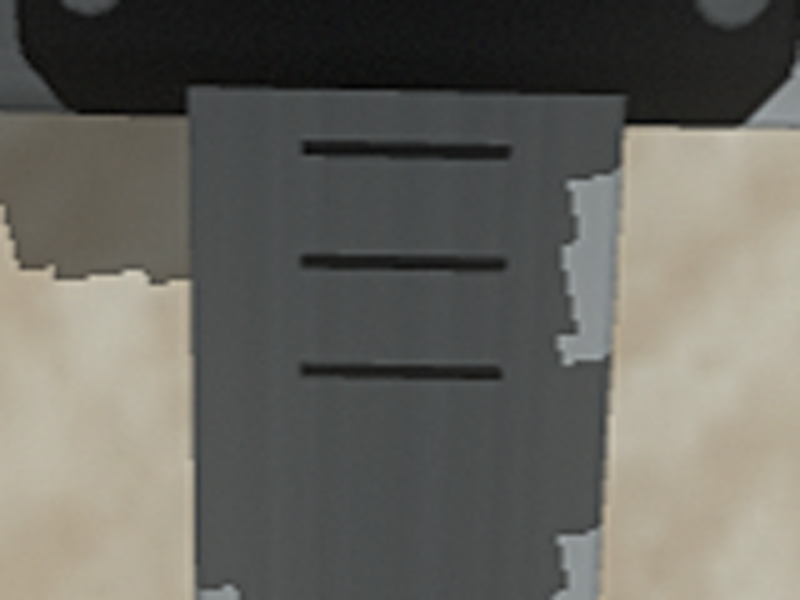

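>>> step_arm([
  [0,0.2,0,-0.15,0,0,1],
  [0,0.15,0,-0.15,0,0,1],
])

```text
clock: 18.7
ee_pos: [456.7, -179.7, 145.3]
eef_rot: [-0.001, 0.997, -0.071, -0.004]
wrist_force: [-1.9, 10.9, 4.5]
opening: 24.5
```

```bash
cat > look2.py <<'E'
from h import *
import sys
n=sys.argv[1]
a=np.array([-.164,-.9865,0])
for k in range(3):
    pos,r=st(); print('along',(pos-np.array([463.8,-137,145.3]))@a,np.round(r.inv().apply([0,0,-1]),4))
    p,d,i=snap('wrist','wrist'+n)
st()
cv2.imwrite('pics/crop%s.png'%n,cv2.resize(cv2.cvtColor(p,cv2.COLOR_RGB2BGR)[0:120,180:340],None,fx=5,fy=5,interpolation=cv2.INTER_CUBIC))
rgb=p[:60,235:275].mean(1)
for row in range(0,60): print(row,np.round(rgb[row]).astype(int).tolist(),end='|')
E
python3 look2.py 10
```

```text
t 18.7 p [ 456.7 -179.7  145.3] R [[0.99, -0.141, -0.007], [-0.141, -0.99, 0.002], [-0.007, -0.001, -1.0]] F [-1.9 10.9  4.5] open 24.5 j [-0.44  0.07  0.76  1.97 -0.05  1.13  0.2 ]
along 43.330220385421306 [7.1e-03 7.0e-04 1.0e+00]
t 18.75 p [ 456.7 -179.9  145.3] R [[0.99, -0.141, -0.007], [-0.141, -0.99, 0.001], [-0.007, 0.0, -1.0]] F [-2.2  8.8  5.1] open 24.9 j [-0.44  0.07  0.76  1.97 -0.05  1.13  0.2 ]
along 43.48773689300135 [ 7.2e-03 -3.0e-04  1.0e+00]
t 18.8 p [ 456.7 -179.6  145.3] R [[0.99, -0.141, -0.007], [-0.141, -0.99, 0.002], [-0.007, -0.001, -1.0]] F [-2.3  9.4  5.7] open 24.8 j [-0.44  0.07  0.76  1.97 -0.05  1.13  0.2 ]
along 43.141394316109505 [7.2e-03 6.0e-04 1.0e+00]
t 18.85 p [ 456.7 -179.4  145.3] R [[0.99, -0.141, -0.007], [-0.141, -0.99, 0.002], [-0.007, -0.001, -1.0]] F [-2.7 10.1  6. ] open 25.3 j [-0.44  0.07  0.76  1.97 -0.05  1.13  0.2 ]
0 [110, 26, 23]|1 [110, 27, 23]|2 [110, 26, 22]|3 [109, 26, 22]|4 [110, 27, 23]|5 [110, 27, 23]|6 [111, 26, 23]|7 [113, 22, 18]|8 [85, 46, 45]|9 [73, 77, 78]|10 [74, 76, 77]|11 [74, 75, 76]|12 [74, 75, 75]|13 [74, 75, 76]|14 [74, 75, 76]|15 [74, 75, 76]|16 [74, 75, 75]|17 [74, 75, 76]|18 [74, 75, 76]|19 [74, 76, 76]|20 [74, 76, 76]|21 [74, 75, 76]|22 [74, 75, 76]|23 [74, 76, 76]|24 [76, 77, 77]|25 [76, 78, 78]|26 [44, 43, 43]|27 [36, 33, 33]|28 [36, 32, 32]|29 [70, 72, 72]|30 [76, 78, 78]|31 [75, 77, 77]|32 [74, 76, 76]|33 [75, 76, 77]|34 [74, 76, 76]|35 [74, 76, 76]|36 [74, 76, 76]|37 [74, 76, 77]|38 [74, 76, 76]|39 [75, 76, 76]|40 [74, 76, 77]|41 [75, 77, 77]|42 [74, 77, 77]|43 [75, 77, 77]|44 [75, 77, 77]|45 [75, 77, 77]|46 [75, 77, 77]|47 [76, 78, 78]|48 [78, 81, 81]|49 [48, 49, 48]|50 [36, 36, 35]|51 [36, 36, 35]|52 [71, 74, 74]|53 [76, 79, 79]|54 [75, 78, 78]|55 [75, 78, 77]|56 [75, 78, 77]|57 [75, 78, 77]|58 [75, 78, 77]|59 [75, 78, 78]|
```

>>> step_arm([
  [0,0.04,0,-0.1,0,0,1],
])

```text
clock: 18.93
ee_pos: [456.8, -179.1, 145.4]
eef_rot: [0.003, 0.998, -0.07, -0.004]
wrist_force: [0.4, 9.8, 1.7]
opening: 24.7
```

```bash
python3 look2.py 11
```

```text
t 18.9333 p [ 456.8 -179.1  145.4] R [[0.99, -0.141, -0.008], [-0.141, -0.99, -0.005], [-0.007, 0.006, -1.0]] F [0.4 9.8 1.7] open 24.7 j [-0.45  0.07  0.76  1.97 -0.04  1.13  0.19]
along 42.65120080177824 [ 0.0073 -0.0061  1.    ]
t 18.9833 p [ 456.9 -178.6  145.3] R [[0.99, -0.14, -0.009], [-0.14, -0.99, -0.006], [-0.008, 0.007, -1.0]] F [-1.9  9.5  4.1] open 24.9 j [-0.45  0.07  0.76  1.97 -0.04  1.13  0.19]
along 42.14497218811355 [ 0.0076 -0.0068  0.9999]
t 19.0333 p [ 456.9 -178.5  145.3] R [[0.99, -0.14, -0.008], [-0.14, -0.99, -0.005], [-0.008, 0.006, -1.0]] F [-1.2 10.   2.8] open 24.7 j [-0.45  0.07  0.76  1.97 -0.04  1.13  0.19]
along 42.056487520768506 [ 0.0076 -0.0063  1.    ]
t 19.0833 p [ 456.9 -178.5  145.3] R [[0.99, -0.14, -0.008], [-0.14, -0.99, -0.005], [-0.008, 0.006, -1.0]] F [-1.8  9.5  3.5] open 24.7 j [-0.45  0.07  0.76  1.97 -0.04  1.13  0.19]
0 [109, 26, 22]|1 [110, 26, 23]|2 [110, 26, 23]|3 [110, 26, 23]|4 [110, 26, 23]|5 [110, 26, 23]|6 [113, 23, 20]|7 [93, 34, 33]|8 [73, 76, 77]|9 [73, 76, 77]|10 [74, 75, 76]|11 [74, 75, 76]|12 [74, 75, 76]|13 [74, 75, 76]|14 [74, 75, 76]|15 [74, 75, 76]|16 [74, 75, 76]|17 [74, 75, 76]|18 [74, 75, 76]|19 [74, 76, 76]|20 [74, 76, 76]|21 [74, 76, 76]|22 [74, 76, 76]|23 [75, 76, 77]|24 [78, 80, 80]|25 [55, 55, 55]|26 [37, 35, 34]|27 [34, 31, 30]|28 [56, 57, 57]|29 [76, 78, 78]|30 [75, 77, 77]|31 [74, 76, 77]|32 [74, 76, 77]|33 [74, 76, 76]|34 [74, 76, 77]|35 [75, 76, 77]|36 [74, 77, 77]|37 [75, 77, 77]|38 [74, 77, 77]|39 [74, 77, 77]|40 [74, 77, 77]|41 [74, 77, 77]|42 [74, 77, 77]|43 [75, 77, 77]|44 [74, 77, 77]|45 [74, 77, 77]|46 [75, 78, 78]|47 [77, 80, 80]|48 [66, 69, 69]|49 [39, 39, 39]|50 [35, 34, 33]|51 [51, 52, 51]|52 [77, 79, 79]|53 [76, 79, 79]|54 [75, 77, 78]|55 [75, 77, 77]|56 [75, 77, 77]|57 [75, 78, 78]|58 [75, 78, 78]|59 [75, 78, 78]|
```

View pics/crop11.png

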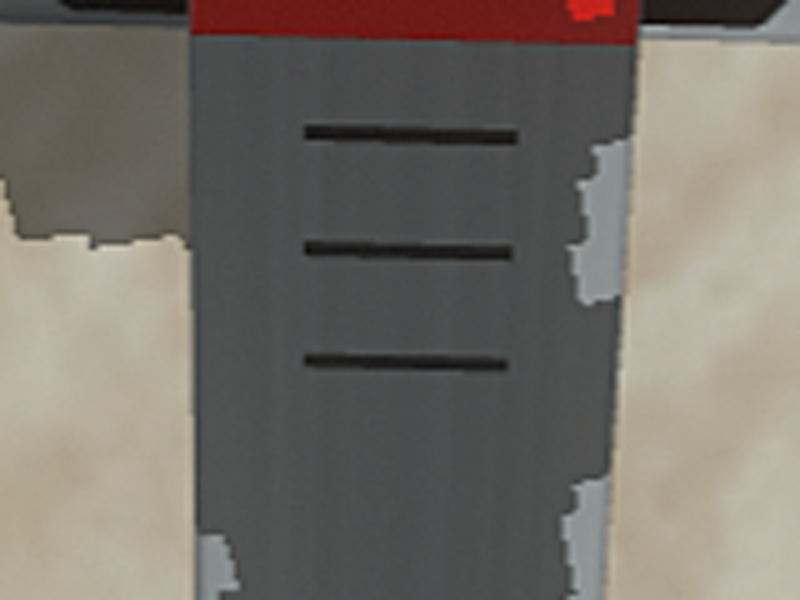

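>>> step_arm([
  [0,0.02,0,-0.04,0,0,1],
])

```text
clock: 19.17
ee_pos: [457.1, -177.2, 145.3]
eef_rot: [0.003, 0.998, -0.07, -0.004]
wrist_force: [-0.2, 8.7, 2.3]
opening: 24.9
```

```bash
python3 look2.py 12
```

```text
t 19.1667 p [ 457.1 -177.2  145.3] R [[0.99, -0.139, -0.009], [-0.139, -0.99, -0.006], [-0.008, 0.007, -1.0]] F [-0.2  8.7  2.3] open 24.9 j [-0.45  0.07  0.76  1.97 -0.04  1.13  0.19]
along 40.780484573057855 [ 0.0078 -0.007   0.9999]
t 19.2167 p [ 457.2 -176.7  145.3] R [[0.99, -0.139, -0.009], [-0.139, -0.99, -0.006], [-0.008, 0.007, -1.0]] F [-1.1  9.1  3.8] open 24.8 j [-0.45  0.07  0.76  1.97 -0.04  1.13  0.19]
along 40.28633486011419 [ 0.008  -0.0069  0.9999]
t 19.2667 p [ 457.2 -176.8  145.3] R [[0.99, -0.138, -0.009], [-0.139, -0.99, -0.006], [-0.008, 0.007, -1.0]] F [-1.1  9.6  3. ] open 24.7 j [-0.45  0.07  0.76  1.97 -0.04  1.13  0.19]
along 40.313445483673746 [ 0.008  -0.0068  0.9999]
t 19.3167 p [ 457.2 -176.8  145.3] R [[0.99, -0.139, -0.009], [-0.139, -0.99, -0.006], [-0.008, 0.007, -1.0]] F [-0.4 10.8  2.8] open 25.1 j [-0.45  0.07  0.76  1.97 -0.04  1.13  0.19]
0 [20, 18, 18]|1 [103, 25, 22]|2 [112, 26, 23]|3 [109, 26, 23]|4 [108, 26, 23]|5 [109, 26, 23]|6 [112, 22, 19]|7 [89, 38, 37]|8 [71, 77, 78]|9 [71, 77, 77]|10 [72, 75, 75]|11 [72, 75, 75]|12 [73, 75, 76]|13 [72, 75, 76]|14 [72, 75, 76]|15 [73, 75, 76]|16 [72, 75, 76]|17 [73, 75, 76]|18 [73, 75, 76]|19 [73, 76, 76]|20 [73, 75, 76]|21 [73, 75, 76]|22 [73, 76, 76]|23 [74, 76, 77]|24 [77, 80, 81]|25 [52, 53, 53]|26 [34, 35, 34]|27 [31, 31, 30]|28 [56, 58, 58]|29 [75, 78, 78]|30 [74, 77, 77]|31 [73, 76, 76]|32 [73, 76, 76]|33 [74, 76, 77]|34 [74, 76, 77]|35 [74, 77, 77]|36 [74, 76, 77]|37 [74, 77, 77]|38 [74, 77, 77]|39 [74, 77, 77]|40 [74, 77, 77]|41 [74, 77, 77]|42 [74, 77, 77]|43 [74, 77, 77]|44 [74, 77, 77]|45 [74, 77, 77]|46 [74, 77, 77]|47 [77, 80, 80]|48 [65, 67, 67]|49 [38, 39, 38]|50 [34, 34, 34]|51 [52, 54, 54]|52 [76, 80, 80]|53 [75, 79, 79]|54 [75, 78, 78]|55 [75, 78, 77]|56 [75, 78, 78]|57 [75, 78, 78]|58 [75, 78, 78]|59 [75, 78, 78]|
```

View pics/crop12.png

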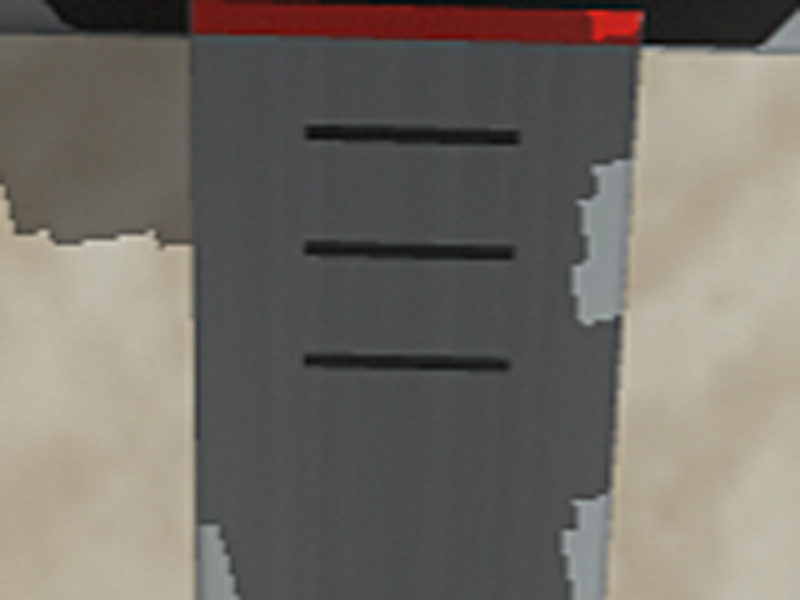

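```bash
python3 - <<'E'
from h import *
a=np.array([-.164,-.9865,0])
p,d,i=snap('scene','scene13'); cv2.imwrite('pics/crop13.png',cv2.resize(cv2.cvtColor(p,cv2.COLOR_RGB2BGR)[120:260,130:330],None,fx=4,fy=4,interpolation=cv2.INTER_CUBIC))
for q in ['gate_line','guide_mouth','lid_seat','oat_jar','bowl']:
    for x in env.tip_of('scene',q)[:1]: print(q,round(x['score'],2),np.round(c2w(i,x['xyz']),1))
p,d,i=snap('side','side13')
for q in ['gate_line','lid_seat','oat_jar','bowl']:
    for x in env.tip_of('side',q)[:1]: print('side',q,round(x['score'],2),np.round(c2w(i,x['xyz']),1))
pos,r=st(); print('along',(pos-np.array([463.8,-137,145.3]))@a)
E
```

```text
gate_line 0.5 [479.6 -62.  135.9]
guide_mouth 0.55 [477.2 -60.7 138.3]
lid_seat 0.73 [500.   49.8 252. ]
oat_jar 0.73 [497.7 361.7  -1.1]
bowl 0.84 [486.2  55.1   6.6]
side gate_line 0.43 [476.  -54.5 136.6]
side lid_seat 0.63 [494.3  58.8 253.5]
side oat_jar 0.86 [499.3 364.4  -5.1]
side bowl 0.7 [483.8  59.5   8. ]
t 19.8667 p [ 457.2 -176.9  145.3] R [[0.99, -0.139, -0.009], [-0.139, -0.99, -0.006], [-0.008, 0.007, -1.0]] F [-0.2  9.1  3. ] open 24.8 j [-0.45  0.07  0.76  1.97 -0.04  1.13  0.19]
along 40.4689386240969
```

View pics/crop13.png

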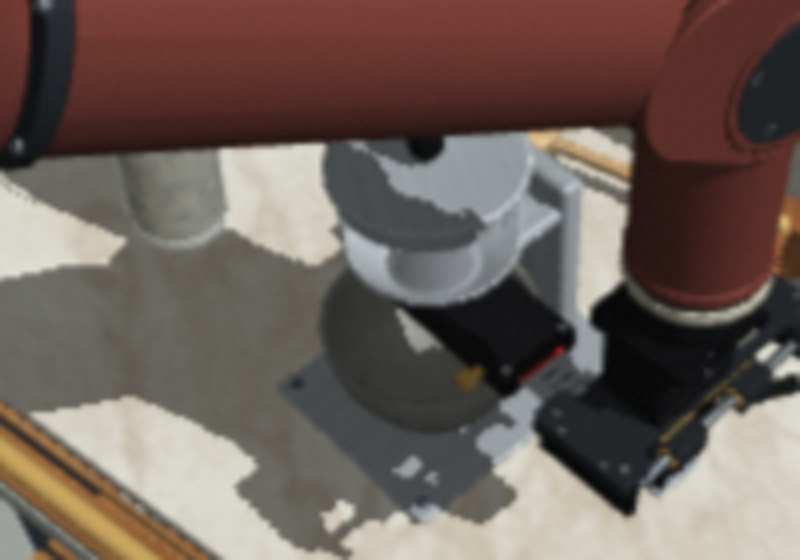

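View pics/side13.png

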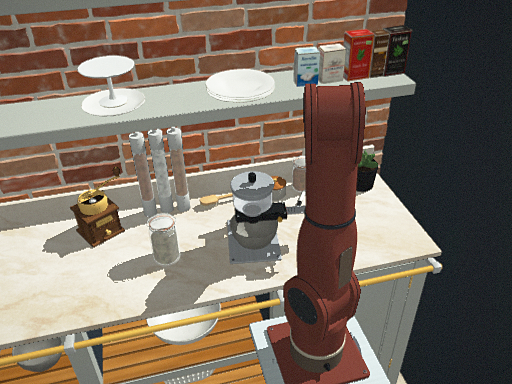

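The scene picture shows the lid level on the hopper. The red line sits at the guide's mouth (crop pixel ~545,365), and the jar and bowl are where they were. The hold is steady, so I'm handing in.

```bash
python3 -c "
from h import *
print(env.job_done()); st()"
```

```text
the job is handed in; nothing more can be done
None
the job is handed in; nothing more can be done
```

The lid is seated on the hopper and released, and the gripper is holding the gate out with its red line at the mouth of the guide. I handed the job in while holding, about 20 s into the 56 s allowed.

- **Lid:** I lowered it until it touched at the expected height, with about 10 N on contact, then let go. After release, the wrist depth image put the top of the flange at 263.1 mm (expected 263 mm) and level to about 0.1°.
- **Gate:** My first pull overshot to about 43 mm, so I eased it back. At hand-in the gripper had moved about 40.4 mm from shut, against a mark at 40 mm, and the wrist force was about 9 N. It held within about 0.2 mm over the last 0.65 s of checks.
- **Small disagreement:** In the wrist image the middle of the red line looks 0.3–0.9 mm outside the mouth. The gripper travel says 0.2–0.5 mm.
- **Jar and bowl:** The cameras found both where they stood at the start, within about 4 mm, which is the detectors' accuracy.

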